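Charge the polishing tumbler through its catching gate

TASK

Pour the six steel balls from the aluminium cup into the tumbler's feed hopper while its gate is shut, and stand the empty cup back on the bench. Then tug the gate up by its handle: if it is caught, let it down, flip the catch lever beside it over to its other side and lift again. Let all six balls run into the tub, and finish still gripping the gate well open (at least 4 cm up); do not knock over or push aside the other things on the bench.

Things in the scene. Friction and masses are not known exactly. Their poses are not given: they have to be found in the camera images.
- tumbler: bench polishing tumbler, fixed. Origin on the bench under its feed hopper, z up. Its +y is the way the balls run: hopper, lift gate, chute, tub. The catch box (x -118 to -82 mm, y 18 to 108 mm, 152 mm high) stands beside the gate and hides its catch; the catch lever sticks out of its top. A motor box (to 97 mm high) stands on the +x side of the tub
- hopper_mouth (a point): centre of the mouth of the open-topped steel hopper, 185 mm above the bench, axes as the tumbler's. Inside: 122 mm along x, 156 mm along y. Its floor slopes down towards +y: 135 mm above the bench at the back, 93 mm at the gate. At its +y end stand the gate and its two 195 mm high guide posts
- tub_center (a point): centre of the floor of the open black tub, 14 mm above the bench, axes as the tumbler's. Inside 138 mm along x, 130 mm along y; rim 83 mm above the bench. The chute from the gate ends over its -y rim
- gate (a joint): height of the lift gate in m: 0 shut, at most 0.075. An upright steel plate, 0.42 kg, that slides straight up and drops shut by itself when let go. When caught it lifts only about 8 to 12 mm; when free it goes all the way. The balls pass when it is 30 mm or more up
- gate_handle (a point): centre of the gate's handle: a bare round bar 14 mm thick, 70 mm long, along the tumbler's x, on a 12 mm wide stem; 226 mm above the bench when shut, at x 0, y +63 mm in the tumbler's frame. Rises with the gate. Axes as the tumbler's
- lever (a joint): lean of the catch lever in rad about the tumbler's x axis: -0.6 leans to its +y, +0.6 to its -y. Light; past upright (0) it flops over by its own weight and rests at either end (+-0.6). One end catches the gate, the other frees it; which is which varies and cannot be seen. Move it only while the gate is down
- lever_tip (a point): centre of the black ball knob (20 mm) on the 8 mm steel lever stick, 60 mm from its pivot. The pivot is at x -100, y +63 mm in the tumbler's frame, 160 mm above the bench; at either end the knob is 34 mm to the side of the pivot, 210 mm above the bench
- cup_center (a point): plain aluminium cup with the balls in it, upright: 60 mm high, outside 54 mm wide at the foot and 68 mm at the rim, wall 3 mm. This point is on its axis 30 mm above its underside; z points to its mouth. About 0.1 kg empty; stands left or right of the tumbler
- ball0_center (a point): centre of steel ball 1 of 6, 20 mm across, 33 g; starts in the cup
- ball1_center (a point): centre of steel ball 2 of 6, 20 mm across, 33 g; starts in the cup
- ball2_center (a point): centre of steel ball 3 of 6, 20 mm across, 33 g; starts in the cup
- ball3_center (a point): centre of steel ball 4 of 6, 20 mm across, 33 g; starts in the cup
- ball4_center (a point): centre of steel ball 5 of 6, 20 mm across, 33 g; starts in the cup
- ball5_center (a point): centre of steel ball 6 of 6, 20 mm across, 33 g; starts in the cup
- jar: bystander: closed glass jar with a steel cap, 68 mm wide, 90 mm high; origin centred under it
- tape_roll: bystander: roll of tape lying flat, 90 mm wide, 30 mm high, 60 mm hole; origin centred under it
- hammer: bystander: hammer lying down; origin under its handle
- wrench: bystander: open-ended wrench lying down; origin centred under it
- spray_can: bystander: white spray can, 66 mm wide, 180 mm high; origin centred under it
- offcut: bystander: wooden offcut 150 x 60 x 22 mm, lying flat; origin centred under it
Things that resemble listed ones, but are neither listed nor needed, are in the scene too. Leave any orange, pink or purple look-alike of the part that bears cup_center alone.

How it is judged (in metres and radians):
On the way:
1. all six balls lie in the hopper behind the shut gate (x of ball0_center in the frame of tumbler between -0.063 and 0.063 m and y of ball0_center in the frame of tumbler between -0.1 and 0.064 m and z of ball0_center in the frame of tumbler between 0.09 and 0.2 m and x of ball1_center in the frame of tumbler between -0.063 and 0.063 m and y of ball1_center in the frame of tumbler between -0.1 and 0.064 m and z of ball1_center in the frame of tumbler between 0.09 and 0.2 m and x of ball2_center in the frame of tumbler between -0.063 and 0.063 m and y of ball2_center in the frame of tumbler between -0.1 and 0.064 m and z of ball2_center in the frame of tumbler between 0.09 and 0.2 m and x of ball3_center in the frame of tumbler between -0.063 and 0.063 m and y of ball3_center in the frame of tumbler between -0.1 and 0.064 m and z of ball3_center in the frame of tumbler between 0.09 and 0.2 m and x of ball4_center in the frame of tumbler between -0.063 and 0.063 m and y of ball4_center in the frame of tumbler between -0.1 and 0.064 m and z of ball4_center in the frame of tumbler between 0.09 and 0.2 m and x of ball5_center in the frame of tumbler between -0.063 and 0.063 m and y of ball5_center in the frame of tumbler between -0.1 and 0.064 m and z of ball5_center in the frame of tumbler between 0.09 and 0.2 m and value of joint gate below 0.012 m), for 0.2 s.
At the end, for the whole second after the job is handed in: the gate is held still by the fingers at least 38 mm up (finger force on it over 1 N, the cup not propping it), all six balls lie in the tub, and the cup stands upright and still on the bench, let go (value of joint gate above 0.038 m and velocity of joint gate between -0.02 and 0.02 m/s and contact force between the fingers and gate above 1 N and contact force between cup and gate below 0.1 N and x of ball0_center in the frame of tumbler between -0.072 and 0.072 m and y of ball0_center in the frame of tumbler between 0.1 and 0.242 m and z of ball0_center in the frame of tumbler between 0 and 0.085 m and x of ball1_center in the frame of tumbler between -0.072 and 0.072 m and y of ball1_center in the frame of tumbler between 0.1 and 0.242 m and z of ball1_center in the frame of tumbler between 0 and 0.085 m and x of ball2_center in the frame of tumbler between -0.072 and 0.072 m and y of ball2_center in the frame of tumbler between 0.1 and 0.242 m and z of ball2_center in the frame of tumbler between 0 and 0.085 m and x of ball3_center in the frame of tumbler between -0.072 and 0.072 m and y of ball3_center in the frame of tumbler between 0.1 and 0.242 m and z of ball3_center in the frame of tumbler between 0 and 0.085 m and x of ball4_center in the frame of tumbler between -0.072 and 0.072 m and y of ball4_center in the frame of tumbler between 0.1 and 0.242 m and z of ball4_center in the frame of tumbler between 0 and 0.085 m and x of ball5_center in the frame of tumbler between -0.072 and 0.072 m and y of ball5_center in the frame of tumbler between 0.1 and 0.242 m and z of ball5_center in the frame of tumbler between 0 and 0.085 m and height (world z) of cup_center between 0.024 and 0.037 m and angle between cup_center's own z axis and vertical below 0.15 rad and linear speed of cup below 0.03 m/s and contact force between the fingers and cup below 0.1 N); the arm keeps its last pose, push and grip.
It fails at once if one of the other things on the bench is pushed more than 4 cm (distance of any of jar, tape_roll, hammer, wrench, spray_can, offcut from where it was at the start of the episode above 0.04 m).
It fails at once if one of the other things is tipped over (angle between any of jar, tape_roll, spray_can, offcut's own z axis and vertical above 0.6 rad).
It also fails if it takes over 72 s, if anything falls off the work surface, if the arm or the gripper's body presses on something with over 40 N, if the wrist force passes 120 N, or if a joint passes its speed limit or range.

ROBOT

A 7-joint arm with a two-finger parallel gripper is mounted at the origin on the work surface. World frame = base frame: x ahead of the robot, y to its left, z up, the work surface at z = 0. Lengths are in mm, angles in rad, forces in N, time in s.
With the tool pointing down it reaches from about 425 to 950 mm from the base axis. Payload 4.7 kg.
Tool frame: the origin (TCP) lies on the mounting face of the last link; the fingertips stand 173 mm ahead of it and the grasp point (between the pads) lies 155 mm ahead of it (hold_point_z is the distance from the TCP to the grasp point, in mm); z points along the fingers, x is the direction in which the jaws open and shut, and the axes are right-handed (so a half turn about z gives the same grasp; the last joint's range is limited). The gripper opens to 85 mm and grips with 20 to 120 N. Pads are 22 mm wide; open, the fingers measure 114 mm over their backs; the gripper's body (76 mm by 85 mm) begins 54 mm behind the grasp point. The pads swing forward as they close: fully open they stand 13 mm farther back than shut.
Start: joints at [-1.323, 0.469, -0.049, 1.532, 0.024, 1.141, -0.082], TCP at [184.425, 649.321, 404.735] pointing down, gripper open.
Joint ranges: [-2.59, 2.59], [-0.33, 1.99], [-1.39, 1.29], [0.1, 2.45], [-1.04, 4.18], [0.21, 1.99], [-2.66, 2.66]. Speed limits (rad/s): [2.57, 2.57, 3.14, 3.14, 3.14, 3.14, 3.14].

INTERFACE

Orientations are given as a unit quaternion [w, x, y, z].
In Python, from bench import reach, line_to, goto_joints, grip, pause, solve_ik, camera, calibration, Unreachable, job_done, get_time, get_joint_positions, get_dq, get_joint_efforts, get_tcp_pos, get_tool_rot, get_ft_force, get_ft_torque, get_finger_gap, hold_point_z gives the robot as it stands. Calls block until the motion is done:
- reach(position, orientation): joint-space move of the TCP to a pose.
- line_to(position, orientation=None, v=150): straight line of the TCP; orientation=None keeps the orientation; v is the mean speed in mm/s.
- goto_joints(angles): joint-space move.
- grip(opening, squeeze=None): finger opening in mm; squeeze is the grip in N (None keeps the last); returns when the fingers have stopped.
- pause(seconds).
- solve_ik(position, orientation): joint angles nearest the present ones, or None.
- camera(name): name is "scene" or "top" or "wrist"; returns the picture (400x640x3 uint8, red, green, blue); there is no depth.
- calibration(name): a dict with "intrinsics" (3x3 intrinsics, pixels), "k1" (the pictures are not rectified: a ray, as slopes to the right and down, at radius r is drawn at 1 + k1 r^2 times it, then the intrinsics apply), "pose" (4x4, takes a point from camera to world coordinates). Camera axes: x right, y up, looking along -z (the intrinsics and any distortion apply to the point x, -y, -z); pixel columns grow to the right and rows downward; lengths in mm; the calibration is good to about 2 mm. A picture is of the moment at which its call begins: read the wrist's pose just before it. calibration takes no time and is no camera call; for the wrist camera it gives the pose at the moment of the call.
A pose or a line that the arm cannot do raises Unreachable and nothing moves.
- job_done(): hands the job in, once; it reports no verdict.
Readings, each from a call of its own:
- get_time(): time.
- get_joint_positions(): joint angles.
- get_dq(): joint speeds.
- get_joint_efforts(): joint torques, N m.
- get_tcp_pos(): TCP position.
- get_tool_rot(): TCP orientation.
- get_ft_force(): force on the tool from outside, world axes, zero at the start.
- get_ft_torque(): the same for the moment, N m.
- get_finger_gap(): finger opening in mm.
Only numpy, scipy, OpenCV 4.12 (cv2) and the standard library are available. Lean on these libraries where they do the work, as an engineer would, in place of code of your own. Each camera call takes 0.05 s, during which the arm holds its last target. There are 200 camera calls.

## Working session

There is one attempt and no reset: what is moved stays moved. The work goes in short steps, each a Python script; the robot and the scene stay as the last script left them, time stands still between calls to the robot, and variables do not carry over. Pictures are saved under pics/ and viewed, about 8 in all and at most 12, crops included, and the job is handed in when it is done.

```bash
ls; mkdir -p pics
cat > h.py <<'E'
import numpy as np, cv2
from bench import *
def save(n,f):
    im=camera(n); cv2.imwrite('pics/'+f,cv2.cvtColor(im,cv2.COLOR_RGB2BGR)); return im
def ray(c,u,v):
    K=np.array(c["intrinsics"]);k=c["k1"];P=np.array(c["pose"])
    d=np.array([(u-K[0,2])/K[0,0],(v-K[1,2])/K[1,1]]);s=d.copy()
    for _ in range(20): s=d/(1+k*(s@s))
    r=P[:3,:3]@np.array([s[0],-s[1],-1.]);return P[:3,3],r/np.linalg.norm(r)
def onz(c,u,v,z):
    o,r=ray(c,u,v);return o+r*(z-o[2])/r[2]
def proj(c,p):
    K=np.array(c["intrinsics"]);P=np.array(c["pose"]);q=P[:3,:3].T@(np.array(p)-P[:3,3])
    s=np.array([q[0],-q[1]])/-q[2];s=s*(1+c["k1"]*(s@s));return K[0,0]*s[0]+K[0,2],K[1,1]*s[1]+K[1,2]
E
python3 - <<'E'
from h import *
save("scene","s0.png");save("top","t0.png")
for n in("scene","top","wrist"):
    c=calibration(n);print(n,np.round(c["intrinsics"],1).tolist(),c["k1"],np.round(c["pose"],3).tolist())
print(hold_point_z() if callable(hold_point_z) else hold_point_z,get_tool_rot(),get_time())
E
```

```text
pics
scene [[388.9, 0.0, 315.6], [0.0, 388.9, 197.1], [0.0, 0.0, 1.0]] -0.022163616282744297 [[-0.746, -0.526, 0.409, 991.815], [0.666, -0.588, 0.459, 437.742], [-0.001, 0.615, 0.789, 1016.809], [0.0, 0.0, 0.0, 1.0]]
top [[487.7, 0.0, 314.8], [0.0, 487.7, 196.8], [0.0, 0.0, 1.0]] 0.043455293780175014 [[-0.024, 0.984, -0.176, 283.51], [-1.0, -0.026, -0.011, -70.394], [-0.015, 0.176, 0.984, 1463.5], [0.0, 0.0, 0.0, 1.0]]
wrist [[283.7, 0.0, 321.5], [0.0, 283.7, 203.2], [0.0, 0.0, 1.0]] -0.017643196027575348 [[0.273, -0.91, -0.311, 105.096], [0.962, 0.258, 0.089, 672.783], [-0.001, -0.323, 0.946, 373.209], [0.0, 0.0, 0.0, 1.0]]
154.70000000000002 [ 5.92807986e-04  7.97869765e-01  6.02829145e-01 -7.12602964e-04] 0.1
```

View pics/s0.png

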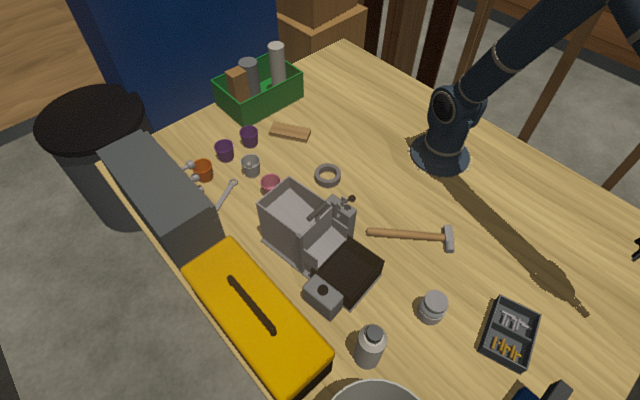

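View pics/t0.png

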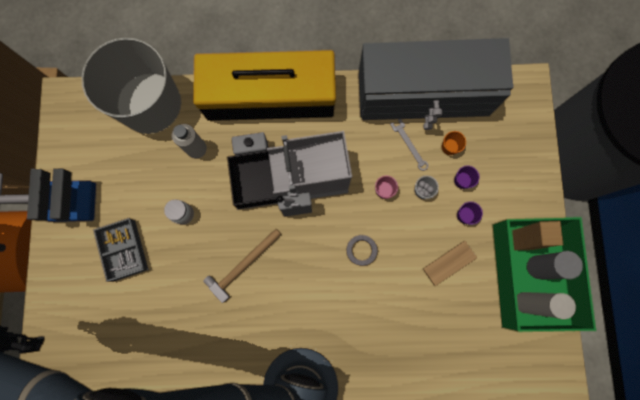

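Scene view: the aluminium cup with balls is at about (250,166), the tumbler at (320,240). Top view: the cup is at (427,188), hopper (312,165), tub (256,178), catch box (295,203). The pink cup sits at (387,188) and the purple ones near (467,178) and (469,213).

Run:
```python
from h import *
t=cv2.imread('pics/t0.png');s=cv2.imread('pics/s0.png')
a=cv2.resize(t[120:240,220:480],None,fx=3,fy=3,interpolation=3)
cv2.imwrite('pics/c1.png',a)
b=cv2.resize(s[140:320,220:400],None,fx=4,fy=3.33,interpolation=3);b=cv2.resize(s[140:290,230:400],None,fx=4,fy=4,interpolation=3)
cv2.imwrite('pics/c2.png',b)
c=calibration("top")
for n,u,v,z in[("cup rim",427,188,60),("pink",387,188,55),("hopper",312,165,185),("tubfloor",256,178,83),("tape",362,250,30)]:print(n,np.round(onz(c,u,v,z)))
```

```text
cup rim [ 552. -383.   60.]
pink [ 556. -268.   55.]
hopper [600. -51. 185.]
tubfloor [591. 114.  83.]
tape [ 379. -189.   30.]
```

View pics/c1.png

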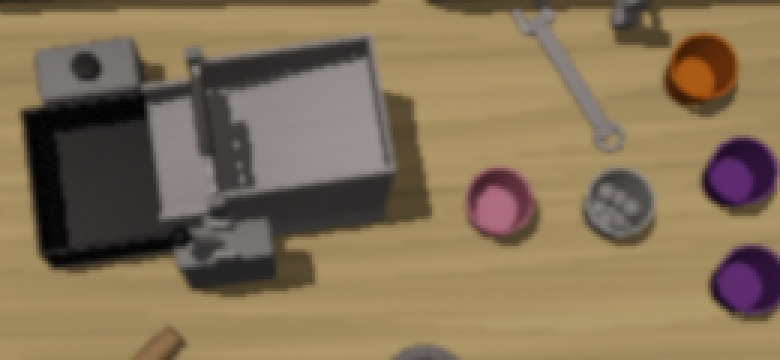

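View pics/c2.png

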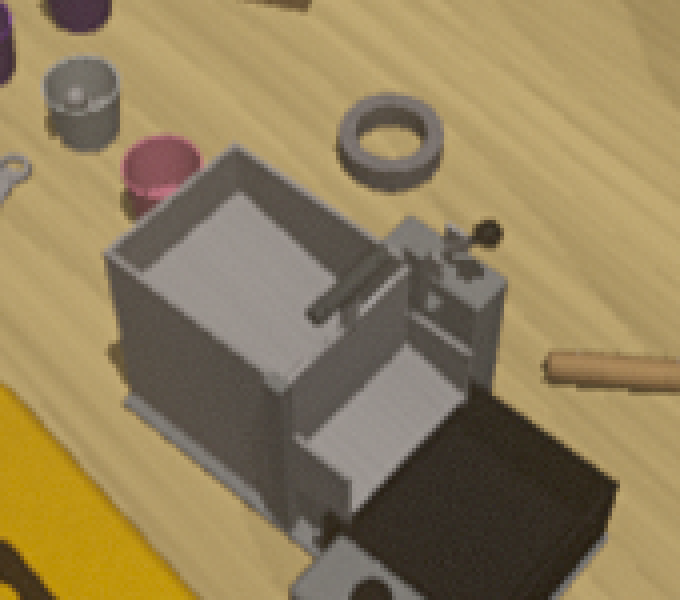

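Run:
```python
from h import *
t=calibration("top");s=calibration("scene")
T=lambda u,v,z:onz(t,220+(u+.5)/3-.5,120+(v+.5)/3-.5,z)
S=lambda u,v,z:onz(s,230+(u+.5)/4-.5,140+(v+.5)/4-.5,z)
r=lambda a:np.round(a,1)
b1,b2=T(371,38,185),T(393,168,185);f1,f2=T(24,110,83),T(48,262,83)
print("back",r(b1),r(b2),np.linalg.norm(b1-b2),"front",r(f1),r(f2),np.linalg.norm(f1-f2))
B=(b1+b2)/2;F=(f1+f2)/2;d=(F-B)[:2];print("L",np.linalg.norm(d),"yaw",np.arctan2(-d[0],d[1]))
e=(b1-b2);print("yaw edges",np.arctan2(e[1],e[0]),np.arctan2(*(f1-f2)[[1,0]]))
print("B,F",r(B),r(F))
c1,c2=S(236,148,185),S(108,255,185);print("scene back",r(c1),r(c2),np.linalg.norm(c1-c2))
h1,h2=S(316,315,226),S(390,258,226);print("handle",r(h1),r(h2),np.linalg.norm(h1-h2),np.arctan2(*(h2-h1)[[1,0]]))
print("knob",r(S(489,234,210)),r(T(180,238,210)))
print("cup rim top",r(T(620,200,60)),"scene",r(S(82,84,60)))
print("pink",r(T(500,200,60)),r(S(162,165,55)),"purple",r(T(742,170,60)),r(T(750,280,60)))
```

```text
back [ 688.8 -138.5  185. ] [ 567.5 -154.   185. ] 122.23336292824128 front [657.8 196.3  83. ] [507.2 172.3  83. ] 152.46883263897905
L 333.6867995017872 yaw 0.13722592639578754
yaw edges 0.12736913609947087 0.1579830129357769
B,F [ 628.1 -146.3  185. ] [582.5 184.3  83. ]
scene back [ 568.4 -152.3  185. ] [ 692.5 -136.2  185. ] 125.11384126839108
handle [639.1  15.5 226. ] [575.   13.7 226. ] 64.07513171945371 -3.113331279441076
knob [504.8  34.  210. ] [504.7  35.1 210. ]
cup rim top [ 557.3 -381.3   60. ] scene [ 556.2 -382.8   60. ]
pink [ 560.4 -265.2   60. ] [ 558.5 -270.5   55. ] purple [ 583.7 -500.9   60. ] [ 475.6 -500.    60. ]
```

The tumbler fits at about O=(616,-48.5) with yaw 0.137, and handle, knob and rims agree to about 5 mm. The knob is on the +y end (lever at -0.6) and the cup axis is at (557,-382). Next I check reachability for a pitched side grasp and a roll pour.

```bash
cat >> h.py <<'E'
from scipy.spatial.transform import Rotation as Ro
YAW=0.137;O=np.array([616.,-48.5,0])
def loc(x,y,z): c,s=np.cos(YAW),np.sin(YAW);return O+np.array([c*x-s*y,s*x+c*y,z])
def rot(a,p,roll=0):
    a,p=np.radians([a,p]);z=np.array([np.cos(p)*np.cos(a),np.cos(p)*np.sin(a),-np.sin(p)]);x=np.array([-np.sin(a),np.cos(a),0])
    return Ro.from_matrix(np.c_[x,np.cross(z,x),z])*Ro.from_euler('z',roll,degrees=True)
def pose(pt,a,p,roll=0,d=152):
    R=rot(a,p,roll);q=R.as_quat();return list(np.array(pt)-d*R.apply([0,0,1])),[float(v) for v in q[[3,0,1,2]]]
CUP=np.array([557.,-382,32])
E
python3 - <<'E'
from h import *
r=lambda q:None if q is None else np.round(q,2).tolist()
for a in(-15,-30):
  for p in (30,40): print(a,p,r(solve_ik(*pose(CUP,a,p))),r(solve_ik(*pose(CUP-100*rot(a,p).apply([0,0,1]),a,p))),r(solve_ik(*pose(CUP+[0,0,240],a,p))))
C=loc(8,-40,245)
for a in(-25,-10,5,20):
 for p in (5,20,30):
  print(a,p,[(k,r(solve_ik(*pose(C,a,p,k)))) for k in(0,-130,130)])
print(r(solve_ik(*pose(loc(0,63,226),np.degrees(YAW),90))),r(solve_ik(*pose(loc(-100,135,206),np.degrees(YAW),90,0,173))))
E
```

```text
-15 30 [1.58, 1.27, -1.19, 2.19, 2.84, 0.7, -0.15] [1.71, 1.07, -1.19, 2.36, 2.92, 0.66, -0.34] [1.61, 0.53, -1.15, 2.13, 2.94, 0.22, -0.84]
-15 40 [1.42, 0.98, -0.99, 2.15, 2.71, 0.52, -0.34] [1.52, 0.74, -0.99, 2.29, 2.88, 0.41, -0.61] [1.64, 0.57, -1.28, 2.04, 1.45, 0.24, 0.64]
-30 30 [0.33, 0.79, 0.27, 2.29, 3.25, 0.98, -1.8] None [1.22, 0.34, -0.79, 2.18, 2.68, 0.39, -0.96]
-30 40 [1.18, 0.86, -0.8, 2.19, 2.65, 0.72, -0.7] [1.21, 0.62, -0.8, 2.36, 2.67, 0.66, -0.85] [1.36, 0.37, -0.97, 2.08, 1.8, 0.28, -0.07]
-25 5 [(0, [-0.28, 0.5, 0.1, 2.42, 2.49, 1.28, -1.47]), (-130, [-0.39, 0.51, 0.23, 2.42, 2.5, 1.24, 0.74]), (130, [-0.62, 0.56, 0.52, 2.44, 2.53, 1.16, 2.34])]
-25 20 [(0, [-0.72, 0.39, 0.66, 2.38, 2.52, 0.73, -1.52]), (-130, [-0.37, 0.34, 0.23, 2.37, 2.4, 0.82, 0.95]), (130, [-0.76, 0.41, 0.72, 2.39, 2.55, 0.71, 2.45])]
-25 30 [(0, [-0.51, 0.27, 0.42, 2.31, 2.26, 0.52, -1.15]), (-130, [-0.34, 0.26, 0.22, 2.3, 2.21, 0.56, 1.2]), (130, [-0.9, 0.37, 0.93, 2.32, 2.56, 0.4, 2.5])]
-10 5 [(0, [0.25, 0.5, -0.31, 2.45, 2.93, 1.3, -1.38]), (-130, None), (130, None)]
-10 20 [(0, [-0
[... 653 characters left out ...]
15, 2.26, 2.78, 0.41, -0.79]), (-130, [-0.31, 0.27, 0.56, 2.33, 3.81, 0.59, 0.15]), (130, [0.71, 0.31, -0.62, 2.27, 3.35, 0.41, 2.51])]
20 5 [(0, [1.27, 0.93, -1.19, 2.29, 3.68, 0.7, -1.04]), (-130, [0.22, 0.53, 0.18, 2.35, 3.89, 1.34, 0.44]), (130, [-0.44, 0.9, 1.1, 2.38, 3.78, 1.83, 1.71])]
20 20 [(0, [1.26, 0.7, -1.18, 2.24, 3.6, 0.42, -1.21]), (-130, [-0.27, 0.46, 0.76, 2.32, 4.08, 1.15, 0.1]), (130, [1.15, 0.58, -1.0, 2.25, 3.81, 0.51, 2.52])]
20 30 [(0, [1.13, 0.48, -1.0, 2.19, 3.99, 0.28, -1.77]), (-130, [1.13, 0.48, -1.0, 2.19, 3.99, 0.28, 0.5]), (130, [1.13, 0.48, -1.0, 2.19, 3.99, 0.28, 2.24])]
[-0.39, 0.4, 0.39, 1.75, -0.17, 1.03, 1.77] [-0.52, 0.22, 0.34, 1.98, -0.09, 0.96, 1.57]
```

Run:
```python
from h import *
reach(*pose([480,-190,360],-25,75)); print(get_time(),np.round(get_joint_positions(),2))
r=lambda q:None if q is None else np.round(q,2).tolist()
for p in(30,35,40):
  print(p,[r(solve_ik(*pose(c,-25,p))) for c in (CUP,CUP-85*rot(-25,p).apply([0,0,1]),CUP+[0,0,200])])
for a in(-30,-20,-10):
  print(a,[(p,k,r(solve_ik(*pose(loc(18,-45,z),a,p,k)))) for p,k,z in((30,0,275),(20,-90,260),(12,-150,245))])
```

```text
3.2417 [-1.   -0.15  1.18  1.95  0.24  1.    1.23]
30 [[1.49, 1.27, -1.19, 2.23, 2.79, 0.96, -0.25], [1.56, 1.1, -1.19, 2.39, 2.79, 0.96, -0.4], [1.51, 0.61, -1.16, 2.19, 2.56, 0.52, -0.56]]
35 [[0.08, 0.86, 0.65, 2.28, 3.57, 0.97, -2.17], [1.54, 0.99, -1.18, 2.36, 2.65, 0.85, -0.38], [1.38, 0.48, -0.97, 2.15, 2.53, 0.34, -0.65]]
40 [[1.35, 0.98, -0.99, 2.18, 2.6, 0.71, -0.42], [1.4, 0.77, -0.99, 2.32, 2.64, 0.64, -0.59], [1.37, 0.45, -0.96, 2.11, 2.14, 0.26, -0.28]]
-30 [(30, 0, [-0.85, 0.3, 0.81, 2.25, 2.04, 0.42, -1.02]), (20, -90, [-0.91, 0.45, 0.88, 2.33, 2.4, 0.62, 0.06]), (12, -150, [-0.9, 0.61, 0.87, 2.38, 2.49, 0.82, 0.88])]
-20 [(30, 0, [-0.87, 0.29, 0.93, 2.29, 2.7, 0.34, -1.51]), (20, -90, [-0.65, 0.35, 0.65, 2.37, 2.71, 0.7, 0.0]), (12, -150, [-0.32, 0.42, 0.23, 2.4, 2.65, 1.03, 1.12])]
-10 [(30, 0, [-0.63, 0.23, 0.75, 2.3, 3.19, 0.38, -1.79]), (20, -90, [-0.29, 0.3, 0.35, 2.38, 3.01, 0.73, -0.04]), (12, -150, [-0.51, 0.48, 0.63, 2.44, 3.09, 1.04, 0.78])]
```

Run:
```python
from h import *
p=35;pre=CUP-85*rot(-25,p).apply([0,0,1])
goto_joints([1.38, 0.48, -0.97, 2.15, 2.53, 0.34, -0.65]); print(get_time(),get_tcp_pos())
reach(*pose(pre,-25,p));print(get_time(),np.round(get_joint_positions(),2),get_ft_force())
c=calibration("wrist");save("wrist","w1.png")
print(proj(c,CUP+[0,0,28]),proj(c,CUP+[0,0,-32]))
```

```text
5.7 [ 446.66828225 -329.36558424  319.18944561]
6.4083 [ 1.42  0.84 -0.99  2.36  2.79  0.77 -0.66] [-0.08898914 -0.49467981  0.41856417]
(np.float64(319.85254165261114), np.float64(252.8858189887951)) (np.float64(319.99279643365116), np.float64(178.00124380790652))
```

View pics/w1.png

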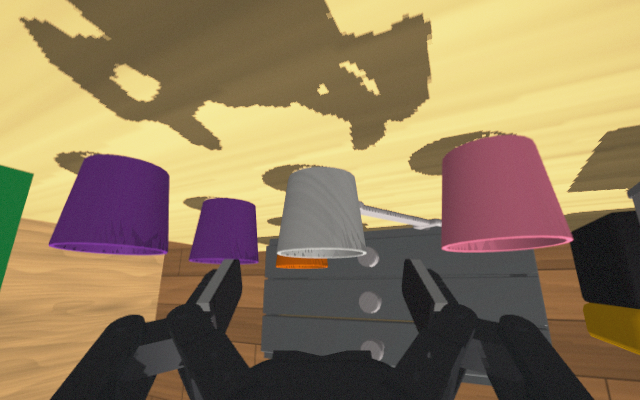

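The cup rim centre is at (322,252), with (320,253) predicted, and the fingers are centred at u≈322. Going in to grasp.

Run:
```python
from h import *
p=35
line_to(*pose(CUP,-25,p),v=80);print(get_time(),get_ft_force())
grip(50,squeeze=45);print("gap",get_finger_gap(),get_ft_force())
f0=get_ft_force()
line_to(*pose(CUP+[0,0,60],-25,p),v=80);pause(.3);print("lift",get_finger_gap(),get_ft_force()-f0,get_time())
save("scene","s2.png");save("wrist","w2.png")
a=cv2.imread('pics/s2.png')[60:260,150:410];b=cv2.imread('pics/w2.png')
cv2.imwrite('pics/m2.png',np.hstack([cv2.resize(a,(520,400)),cv2.resize(b,(280,175)) if 0 else cv2.copyMakeBorder(cv2.resize(b[100:400,150:500],(280,240)),0,160,0,0,0)]))
```

```text
7.6667 [-0.17180564  0.23940237  0.25908256]
gap 62.13979389979138 [-1.61304299  1.32935593  2.73124211]
lift 62.07805547735311 [ 1.14625678 -0.89546632 -4.85587314] 9.2167
```

View pics/m2.png

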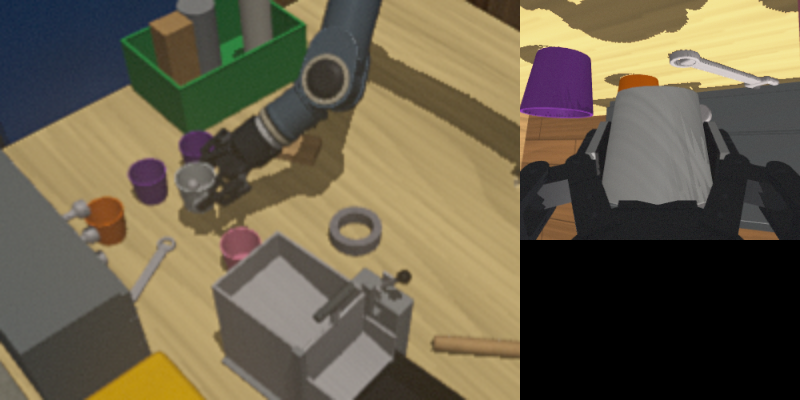

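The cup is held and lifted clear of its neighbours, with the balls in it. Now carry it upright and pour.

Run:
```python
from h import *
a=-25
line_to(*pose(CUP+[0,0,255],a,35),v=200)
line_to(*pose(loc(18,-45,285),a,35),v=220)
print(get_time(),np.round(get_joint_positions(),2),get_finger_gap())
for p,k,z in((25,-50,265),(18,-85,252),(14,-110,245),(12,-130,245),(12,-150,245)):
    try: line_to(*pose(loc(18,-45,z),a,p,k),v=60)
    except Unreachable as e: print("U",k,e)
    print(k,get_time(),np.round(get_joint_positions(),2),np.round(get_ft_force(),1))
pause(.6);save("scene","s3.png");save("top","t3.png")
A=cv2.imread('pics/s3.png')[120:320,220:420];B=cv2.imread('pics/t3.png')[110:230,240:360]
cv2.imwrite('pics/m3.png',np.hstack([cv2.resize(A,(400,400)),cv2.resize(B,(400,400))]))
```

```text
11.9667 [ 0.77  0.35 -1.03  2.14  1.79  0.74 -0.44] 61.81206207399929
-50 13.0083 [ 0.61  0.4  -0.89  2.25  2.14  0.92  0.08] [-0.2 -0.3 -2.7]
-85 13.7833 [ 0.47  0.45 -0.75  2.31  2.31  1.09  0.51] [-0.5 -0.3 -2.6]
-110 14.375 [ 0.37  0.48 -0.64  2.33  2.39  1.19  0.85] [ 0.4  0.3 -1.3]
-130 14.875 [ 0.3   0.48 -0.56  2.34  2.42  1.23  1.14] [-0.4  0.7 -0.6]
-150 15.375 [ 0.23  0.47 -0.49  2.35  2.42  1.2   1.46] [-0.7 -0.7 -0.6]
```

View pics/m3.png

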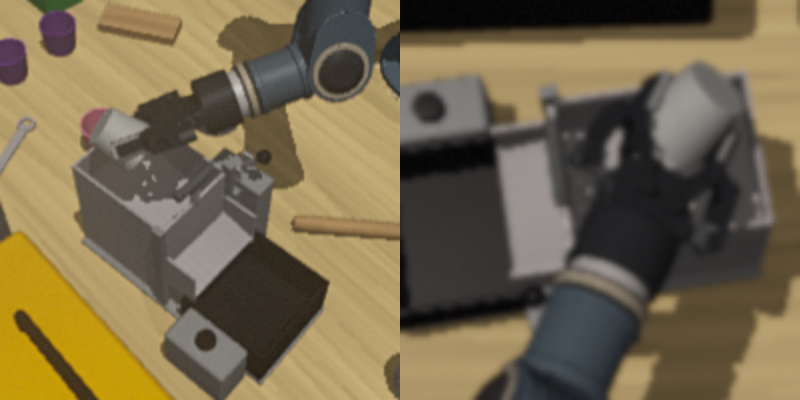

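The tool force changed by about 2 N, which matches all six balls leaving (1.94 N). Now I take the cup back and check the hopper from the top.

Run:
```python
from h import *
a=-25
for p,k,z in((20,-90,255),(35,0,285)): line_to(*pose(loc(18,-45,z),a,p,k),v=120)
line_to(*pose(CUP+[0,0,255],a,35),v=250)
t=calibration("top");save("top","t4.png")
line_to(*pose(CUP+[0,0,30],a,35),v=200)
line_to(*pose(CUP+[0,0,1],a,35),v=50)
pause(.2);print(get_time(),get_ft_force(),get_finger_gap())
grip(85);pause(.2)
line_to(*pose(CUP-90*rot(a,35).apply([0,0,1]),a,35),v=120)
save("wrist","w4.png");print(get_time(),get_ft_force())
A=cv2.imread('pics/t4.png')[115:225,220:440];B=cv2.imread('pics/w4.png')[100:300,150:500]
cv2.imwrite('pics/m4.png',np.vstack([cv2.resize(A,(600,300),interpolation=3),cv2.resize(B,(600,300))]))
```

```text
22.6417 [-0.59219984  0.59931254 -1.15089418] 61.907849723766205
24.1417 [-0.53291744  0.13870181  0.40139661]
```

View pics/m4.png

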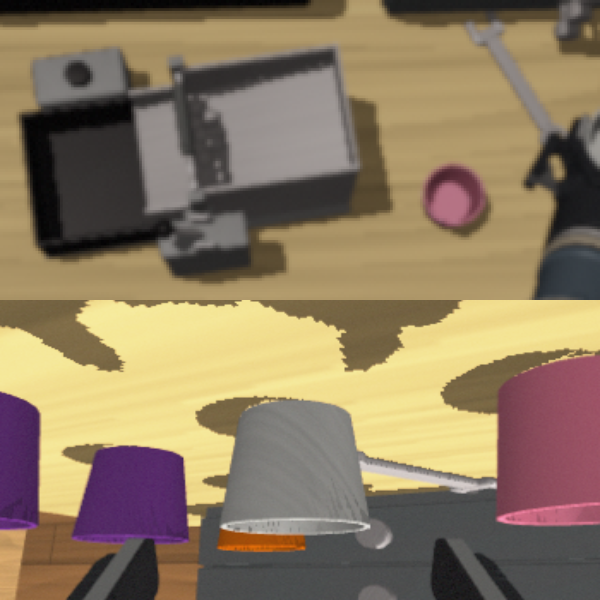

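The cup stands upright and released, the hopper view is clear, and the tub is still empty. Next, the gate.

Run:
```python
from h import *
p0=get_tcp_pos();line_to([p0[0]-20,p0[1]+10,p0[2]+190],v=250)
H=loc(0,63,226);y=np.degrees(YAW)
q=[-0.39,0.4,0.39,1.75,-0.17,1.03,1.77]
goto_joints([-1.,-0.15,1.18,1.95,0.24,1.,1.23]);print(get_time())
reach(*pose(H+[0,0,75],y,90,0,155));print(get_time(),np.round(get_joint_positions(),2))
c=calibration("wrist");save("wrist","w5.png")
for P in((-35,63,226),(35,63,226),(-100,97,210)):print(np.round(proj(c,loc(*P))))
```

```text
27.95
28.9167 [-0.79  0.44  0.98  1.68 -0.39  1.23  1.99]
[323. 176.]
[323. 262.]
[371.  81.]
```

View pics/w5.png

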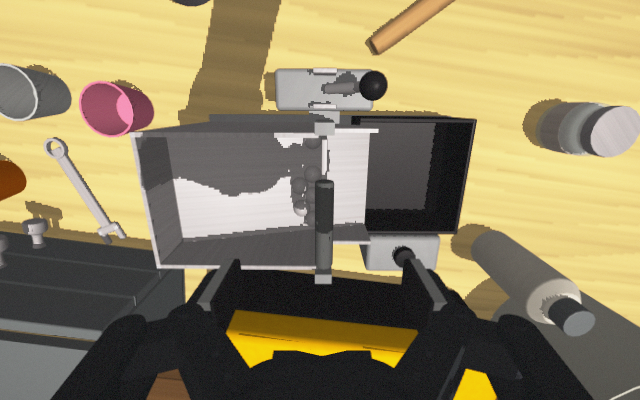

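The wrist view shows the bar from (324,182) to (324,270), aligned with the prediction in y and about 5 mm further in +x. The knob is at (372,85), and the balls lie behind the gate. Now grip and tug.

```bash
sed -i 's/O=np.array(\[616.,-48.5,0\])/O=np.array([621.,-48.,0])/' h.py
cat >> h.py <<'E'
Y=np.degrees(YAW);H=loc(0,63,226)
def tug(maxup=60):
    line_to(*pose(H,Y,90,0,155),v=120);grip(5,squeeze=70);f0=get_ft_force()[2]
    print("gap",get_finger_gap(),"t",get_time(),"f0",f0)
    for up in range(4,maxup+1,4):
        line_to(*pose(H+[0,0,up],Y,90,0,155),v=60);pause(.05);f=get_ft_force()[2]-f0
        print(up,round(f,1),round(get_finger_gap(),1),end="; ")
        if abs(f)>18: print("caught");return False
    print(get_time());return True
E
python3 - <<'E'
from h import *
if not tug():
    line_to(*pose(H,Y,90,0,155),v=60);pause(.2)
    print(get_ft_force(),get_time())
E
```

```text
gap 11.860130379334839 t 30.4083 f0 2.2254291623551756
4 -6.5 11.7; 8 -6.0 11.8; 12 -6.0 12.1; 16 -5.6 11.4; 20 -3.4 11.7; 24 -6.8 11.7; 28 -6.1 11.7; 32 -6.6 11.9; 36 -6.9 11.8; 40 -6.6 11.8; 44 -6.5 12.0; 48 -6.2 11.8; 52 -6.7 11.9; 56 -6.1 11.7; 60 -6.0 11.3; 34.9083
```

Run:
```python
from h import *
pause(1);save("scene","s6.png");save("wrist","w6.png");print(get_time(),get_ft_force(),get_finger_gap())
A=cv2.imread('pics/s6.png')[140:320,220:400];B=cv2.imread('pics/w6.png')[50:350,150:500]
cv2.imwrite('pics/m6.png',np.hstack([cv2.resize(A,(400,400),interpolation=3),cv2.resize(B,(400,400))]))
```

```text
36.0083 [ 2.57372471 -3.18886833 -4.33929093] 11.877812503673816
```

View pics/m6.png

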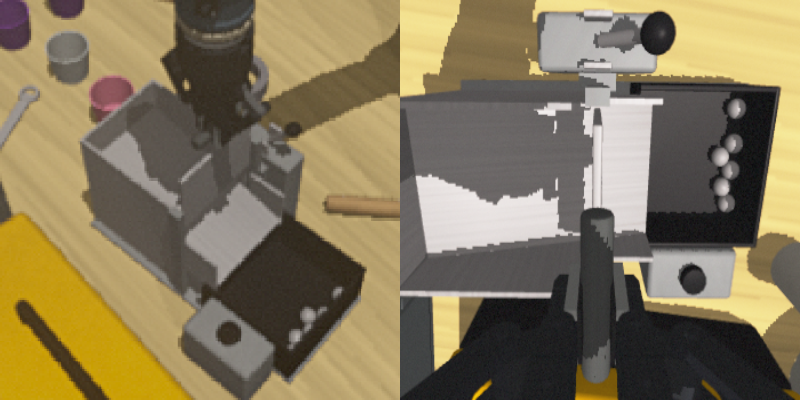

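The wrist view shows all six balls in the tub, at crop positions (737,107), (735,143), (720,157), (730,170), (722,187) and (726,203). The gate is up in the fingers, and the scene view shows the cup standing. Handing in.

Run:
```python
from h import *
pause(.5);print(get_time(),get_ft_force(),get_finger_gap(),get_tcp_pos()[2]-155-226);job_done()
```

```text
36.5083 [ 3.33901423 -2.99590401 -4.44901783] 11.539258356585801 60.00626998390902
the job is handed in; nothing more can be done
```

The job is done and handed in at 36.5 s of the 72 s allowed; `job_done` gives no verdict.

- **Pour:** I poured the six balls into the hopper with the gate shut. The load on the tool dropped by about 2 N, which matches six balls.
- **Cup:** I stood the empty cup back on its old spot and let it go. The pictures show it upright.
- **Gate:** The gate was not caught. It went straight up 60 mm at a steady load of about 4 to 4.5 N, which is its own weight, so I left the catch lever alone.
- **Last checks:** The wrist picture showed all six balls in the tub and the gate bar still in the fingers at about 60 mm. No other thing on the bench looked moved in the parts of the last pictures I viewed; I did not measure them.

Two readings did not quite fit. The finger gap read about 11.8 mm on the 14 mm bar, though the load stayed steady and nothing slipped. The wrist view also put the tumbler about 5 mm further along +x than my first measurement, so I corrected for that before gripping the handle.

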